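Empty tin through the recycling caddy's spring flap

ROBOT

A 6-joint arm with a two-finger parallel gripper is mounted at the origin on the work surface. World frame = base frame: x ahead of the robot, y to its left, z up, the work surface at z = 0. Lengths are in m, angles in rad, forces in N, time in s.
With the tool pointing down it reaches from about 0.3 to 0.875 m from the base axis. Payload 6.4 kg.
Tool frame: the origin (TCP) lies on the centre line of the jaws, within the pads' length; the fingertips stand 19 mm ahead of it and the grasp point (between the pads) is the TCP; z points along the fingers, y is the line along which they close (so a half turn about z gives the same grasp; the last joint's range is limited). The gripper opens to 85 mm and grips with 20 to 120 N. Pads are 22 mm wide; open, the fingers measure 114 mm over their backs; the gripper's body (76 mm by 85 mm) begins 54 mm behind the grasp point. The pads swing forward as they close: fully open they stand 13 mm farther back than shut.
Start: joints at [1.121, 0.181, 1.607, -0, 1.354, -0.206], TCP at [0.139, 0.558, 0.25] pointing down, gripper open.
Joint ranges: [-2.99, 2.99], [-0.89, 2.07], [0.3, 2.58], [-1.14, 4.28], [0, 2.63], [-3.12, 3.12]. Speed limits (rad/s): [2.57, 2.57, 3.01, 3.14, 3.14, 3.14].

INTERFACE

Orientations are given as a rotation vector (axis times angle).
In Python, from rig import env gives the robot as it stands. The module is installed in compiled form; this text tells all that it offers.
- The arm moves only by the tool jog_arm, never from a script. Its argument "steps" is a list of rows, each a list of 5 numbers: the shift along the tool's x, y, z in mm, then the turn about the tool's z in rad, then the finger opening in mm, from 0 to 85.4. In form: [[dx, dy, dz, yaw, jaw], ...]. A call has 1 to 10 rows; each row shifts and turns the commanded pose from where the row before left it, along the tool's axes as they then stand; what a row does not reach is not made up. A row lasts 1/10 s, in which the tool goes at most 50 mm and 8.59 degrees, less where a joint would pass 70% of its speed; a pose out of reach is approached as far as the arm can. A call with a gripper value outside its range is refused whole. The fingers move at their own pace and stop on an object; "grip_force" is the grip in N (left out, the last holds). Time passes only in rows, so rows that do not move let the fingers close. It gives the time, the measured TCP pose, the force, the opening and the grip force at its end, in the units of the state.
- env.read_state(): the state, without advancing time (a new reading comes with each control period).
- env.read_camera(name): name is "side" or "top"; returns a dict with "frame" (480x640x3 uint8, red, green, blue), "fx", "fy", "cx", "cy" (pixels), "T" (4x4, takes a point from camera to world coordinates). Camera axes: x right, y down, z forward; pixel columns grow to the right and rows downward; lengths in m; the calibration is good to about 2 mm. A picture is of the moment at which its call begins. There is no depth.
- env.hand_in(): hands the job in; it is judged then, once.
The state is a dict: "t": time; "qpos": joint angles; "dq": joint speeds; "joint_torque": joint torques, N m; "ee_pos": TCP position; "orientation": TCP orientation; "contact_force": force on the tool from outside, world axes, zero at the start; "moment": the same for the moment, N m; "width": opening from 0.0 (shut) to 1.0 (fully open); "grasp_force": force on a finger pad.
Only numpy, scipy, OpenCV 4.12 (cv2) and the standard library are available. Lean on these libraries where they do the work, as an engineer would, in place of code of your own. Each camera call takes 0.05 s, during which the arm holds its last target. There are 200 camera calls.

TASK

Put the empty red tin into the green recycling caddy: with one finger push the orange self-closing flap open before the tin reaches the doorway, and keep it open with that finger while the other finger slides the tin along the deck, through the doorway and over the edge into the well. Do not push the flap with the tin, do not pick up or tip over the tin on the deck; then take the hand away so the flap swings fully shut, and leave everything else on the counter where it stands.

Things in the scene. Friction and masses are not known exactly. Their poses are not given: they have to be found in the camera images.
- caddy: Fixed green tin-recycling caddy. Origin on the counter, under the doorway's middle; +x leads through the doorway into the caddy (away from the robot, yawed up to 0.35 rad), +y left. In its frame, mm: grey landing deck, top z 70, x -150 to 8, y +-80, with 12 mm high curbs along both sides. Past x 8 a sunk open well: to x 184, y +-74, black floor z 8, rim z 90
- doorway (a point): Middle of the doorway's sill on the deck (caddy 0, 0, 70 mm), same axes as the caddy. A green screen 8 mm thick stands here on the deck, up to z 125 mm, with the doorway 110 mm wide (y -55 to 55) in it, open at the top: no lintel
- flap (a joint): Hinge of the orange flap in the doorway, rad: 0 shut, grows as it swings inward (caddy +x), stop at 1.6. Vertical axis at the doorway's left side, caddy (0, +55) mm. Flap 105 mm long from axis to free edge, 5 mm thick, 48 mm high (caddy z 74 to 122 mm). A spring always shuts it: about 0.14 N m when shut, 0.29 N m at 1.2 rad
- flap_hinge (a point): Point on the flap's hinge axis at half the flap's height (caddy z 98 mm)
- flap_edge (a point): Middle of the flap's free edge, 105 mm from the hinge axis, at half the flap's height
- tin: Empty red tin, upright closed-looking cylinder, 48 mm diameter, 36 mm high, about 60 g; origin at the centre of its underside, z up. It starts standing on the caddy's deck in front of the doorway, right of its middle: caddy x -95 to -65 mm, y -30 to -4 mm
- tin_center (a point): Centre of the tin, 18 mm above its underside
- bowl_a: Cobalt ceramic bowl, 116 mm rim diameter, 50 mm high, origin at its underside; bystander
- bowl_b: Second cobalt bowl, same size; bystander
- grinder: Wooden pepper grinder standing upright, 58 mm diameter, 165 mm high, origin at its underside; bystander
- frother: Milk frother on a round stand, 84 mm diameter, 152 mm high, origin at its underside; bystander
- scoop: Aluminium ice cream scoop lying on the counter, about 210 mm long along its x, 30 mm high; bystander
- box_low: Lower glass meal-prep box with blue lid, 135 x 178 x 60 mm, origin at its underside; bystander
- box_top: Upper meal-prep box, same size, stacked on the lower one; bystander
Mind the look-alikes: they are no part of the job. Of the things that look like the tin, the middle-sized one is meant.

How it is judged:
On the way, in this order (a step that is already met when the one before it is completed fails the run):
1. a finger has pushed the flap open (0.3 rad or more) while the tin is still wholly in front of the doorway (value of joint flap above 0.3 rad and contact force between the fingers and flap above 0.2 N and x of tin_center in the frame of caddy below -0.024 m), for 0.05 s.
2. the tin's middle passes the doorway on the deck while a finger holds the flap open (value of joint flap above 0.7 rad and contact force between the fingers and flap above 0.2 N and x of tin_center in the frame of caddy above 0 m and z of tin_center in the frame of caddy above 0.07 m), for 0.02 s.
At the end, for the whole second after the job is handed in: The tin lies at rest (under 30 mm/s) in the caddy's well, its centre at least 10 mm below the deck's level, and the flap has swung shut (under 0.06 rad) (x of tin_center in the frame of caddy between 0.015 and 0.184 m and y of tin_center in the frame of caddy between -0.074 and 0.074 m and z of tin_center in the frame of caddy below 0.06 m and value of joint flap below 0.06 rad and linear speed of tin below 0.03 m/s); the robot touches nothing.
It fails at once if the tin pushes on the flap (over 1 N) (contact force between tin and flap above 1 N).
It fails at once if the tin is lifted (centre over 15 mm above where it stood) (z of tin_center in the frame of caddy above 0.103 m).
It fails at once if the tin is tipped over on the deck (over 0.6 rad) (angle between tin's own z axis and vertical above 0.6 rad and x of tin_center in the frame of caddy below -0.005 m).
It fails at once if the tin leaves the caddy (x of tin_center in the frame of caddy below -0.15 m or y of tin_center in the frame of caddy above 0.08 m or y of tin_center in the frame of caddy below -0.08 m).
It fails at once if another thing on the counter is shifted more than 20 mm (distance of any of bowl_a, bowl_b, grinder, frother, scoop, box_low, box_top from where it was at the start of the episode above 0.02 m).
It also fails if it takes over 38 s, if anything falls off the work surface, if the arm or the gripper's body presses on something with over 40 N, if the wrist force passes 120 N, or if a joint passes its speed limit or range.

## Working session

There is one attempt and no reset: what is moved stays moved. The work goes in short steps, Python scripts to look and compute and a tool call to move; the robot and the scene stay as the last step left them, time stands still between calls to the robot, and variables do not carry over. Pictures are saved under pics/ and viewed, at most 10 in all, crops included, and the job is handed in when it is done.

Besides the shell and the picture viewer there is one more tool, called after "Request:" as name(argument=value, ...) on one line, values as JSON. jog_arm: Moves the arm, as the interface text tells. Its arguments: {"type":"object","properties":{"steps":{"type":"array","items":{"type":"array","items":{"type":"number"}}},"grip_force":{"type":"number"}},"required":["steps"]}

```bash
mkdir -p pics
python3 - <<'E'
from rig import env
import cv2,numpy as np
for n in("top","side"):
    c=env.read_camera(n); cv2.imwrite(f"pics/{n}0.png",c["frame"][:,:,::-1])
    print(n,c["fx"],c["fy"],c["cx"],c["cy"],np.round(c["T"],4).tolist())
s=env.read_state();print(s["t"],s["ee_pos"],s["orientation"],s["width"])
E
```

```text
top 445.03068398539824 445.03068398539824 317.4483012872683 248.09305601067166 [[0.0253, -0.9961, 0.085, 0.4004], [-0.9993, -0.0276, -0.0266, 0.0205], [0.0289, -0.0843, -0.996, 1.1338], [0.0, 0.0, 0.0, 1.0]]
side 539.4254334153426 539.4254334153426 322.96673070883145 234.5626989255373 [[0.8757, -0.3425, 0.3405, 0.0989], [-0.4827, -0.6403, 0.5975, -0.6721], [0.0133, -0.6876, -0.726, 0.8783], [0.0, 0.0, 0.0, 1.0]]
0.1 [0.13858912 0.55756802 0.24946143] [-3.82013753e-01 -3.11775230e+00  2.38532690e-03] 1.0035209605641953
```

View pics/top0.png

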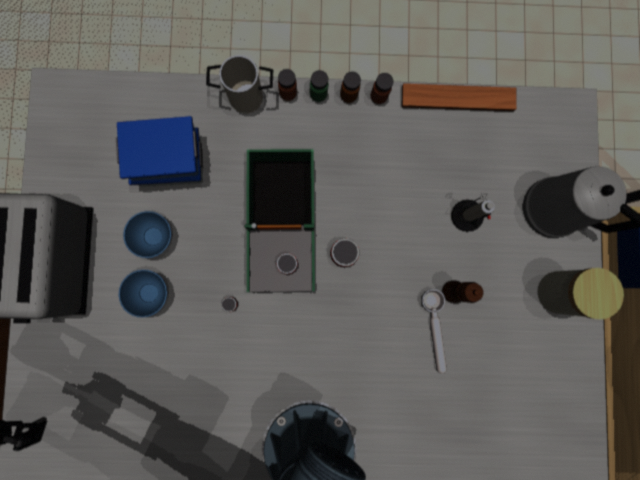

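View pics/side0.png

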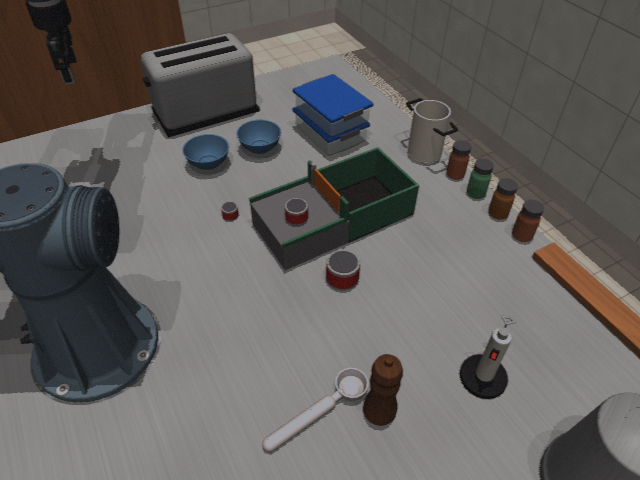

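Red-tin look-alikes in the top view are at (230,303), which is small and on the counter, (287,263), which is mid-sized and on the deck, and (344,252), which is large and on the counter. The one on the deck is the middle-sized one and stands in front of the flap as described. The caddy deck covers about (247..315, 228..292), and the orange flap is at row 227. I'll confirm this in an enlarged crop.

Run:
```python
import cv2,numpy as np
a=cv2.imread("pics/top0.png")[140:305,220:370]; a=cv2.resize(a,None,fx=3.6,fy=3.6,interpolation=cv2.INTER_CUBIC)
b=cv2.imread("pics/side0.png")[140:300,215:425]
cv2.imwrite("pics/topc.png",cv2.convertScaleAbs(a,alpha=1.5,beta=20))
cv2.imwrite("pics/sidec.png",cv2.convertScaleAbs(cv2.resize(b,None,fx=3.6,fy=3.6,interpolation=cv2.INTER_CUBIC),alpha=1.3,beta=20))
```

```text
(no output)
```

View pics/topc.png

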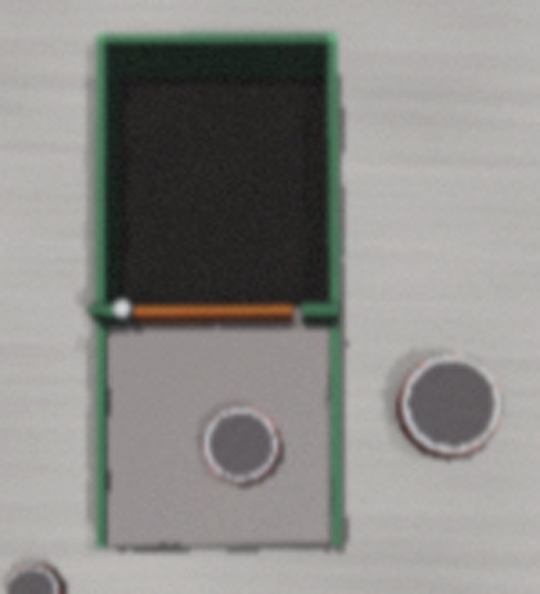

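View pics/sidec.png

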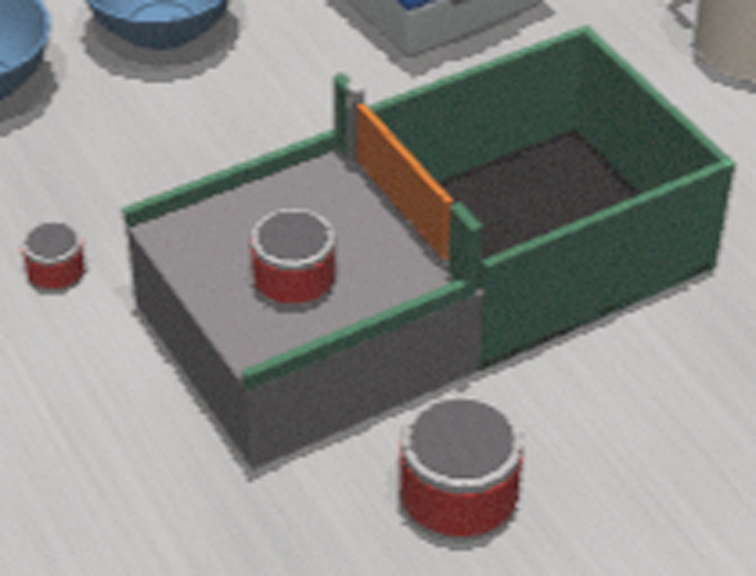

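```bash
cat > h.py <<'E'
import numpy as np
from scipy.optimize import least_squares
from scipy.spatial.transform import Rotation as R
K={"top":(445.03,317.448,248.093,np.array([[0.0253,-0.9961,0.085,0.4004],[-0.9993,-0.0276,-0.0266,0.0205],[0.0289,-0.0843,-0.996,1.1338],[0,0,0,1]])),
"side":(539.425,322.967,234.563,np.array([[0.8757,-0.3425,0.3405,0.0989],[-0.4827,-0.6403,0.5975,-0.6721],[0.0133,-0.6876,-0.726,0.8783],[0,0,0,1]]))}
def proj(c,p):
    f,cx,cy,T=K[c]; q=T[:3,:3].T@(np.asarray(p)-T[:3,3]); return np.array([f*q[0]/q[2]+cx,f*q[1]/q[2]+cy])
def plane(c,uv,z):
    f,cx,cy,T=K[c]; d=T[:3,:3]@[(uv[0]-cx)/f,(uv[1]-cy)/f,1]; return T[:3,3]+d*(z-T[2,3])/d[2]
t=lambda u,v:(220+u/3.6,140+v/3.6)
s=lambda u,v:(215+u/3.6,140+v/3.6)
E
python3 - <<'E'
from h import *
obs=[("top",t(97,547),(-150,80,82)),("top",t(342,547),(-150,-80,82)),("top",t(122,308),(0,55,125)),("top",t(295,311),(0,-50,122)),
("side",s(125,212),(-150,80,82)),("side",s(246,380),(-150,-80,82)),("side",s(252,475),(-150,-80,0)),("top",t(98,35),(190,80,90)),("top",t(338,34),(190,-80,90)),("side",s(733,160),(190,-80,90))]
def w(p,q): 
    c,k=np.cos(p[2]),np.sin(p[2]);x,y,z=np.array(q)/1000
    return [p[0]+c*x-k*y,p[1]+k*x+c*y,z]
f=lambda p:np.concatenate([proj(c,w(p,q))-uv for c,uv,q in obs])
r=least_squares(f,[.45,.08,0],loss="soft_l1");print(r.x);print(f(r.x).reshape(-1,2).round(1).tolist())
p=r.x
for c,uv in(("top",t(242,444)),("side",s(293,237))):
    d=plane(c,uv,.106)[:2]-p[:2];print(c,(R.from_euler('z',-p[2]).apply([*d,0])*1000).round(1))
from rig import env
print(R.from_rotvec(env.read_state()["orientation"]).as_matrix().round(3))
E
```

```text
[0.53480719 0.08032214 0.03781473]
[[0.1, 0.3], [0.3, -0.6], [1.8, 0.6], [-0.1, -0.5], [-1.5, -0.7], [-0.2, -0.2], [-0.3, -0.3], [-0.5, -0.5], [-0.2, -0.4], [0.3, 1.0]]
top [-84.5 -15.2   0. ]
side [-83.3 -15.8   0. ]
[[-0.97   0.241 -0.001]
 [ 0.241  0.97  -0.001]
 [ 0.    -0.002 -1.   ]]
```

The caddy fit is good to about 1 px: (0.535, 0.080), yaw 0.038. Both views put the tin at caddy (-84, -15) mm. The crop confirms that the deck tin is the middle-sized one.

The plan is to align the jaw line with the caddy's x axis, straddle the tin with one finger behind it and one ahead, and push straight in. The lead finger opens the flap and the rear finger pushes the tin.

Request:
jog_arm(steps=[[-33.5,-30.7,0,0,85.4],[-33.5,-30.7,0,0,85.4],[-33.5,-30.7,0,0,85.4],[-33.5,-30.7,0,0,85.4],[-33.5,-30.7,0,0,85.4],[-33.5,-30.7,0,0,85.4],[-33.5,-30.7,0,0,85.4],[-33.5,-30.7,0,0,85.4],[-33.5,-30.7,0,0,85.4],[-33.5,-30.7,0,0,85.4]])

```text
t: 1.1
ee_pos: [0.3902, 0.1775, 0.2502]
orientation: [0.382, 3.118, 0.0]
contact_force: [1.1, 0.8, 1.0]
width: 1.0
grasp_force: 0.0
```

Request:
jog_arm(steps=[[-33.5,-30.7,0,0,85.4],[-33.5,-30.7,0,0,85.4],[-33.5,-30.7,0,0,85.4],[0,0,0,0.14,85.4],[0,0,0,0.14,85.4],[0,0,0,0.14,85.4],[0,0,0,0.14,85.4],[0,0,0,0.14,85.4],[0,0,0,0.14,85.4],[0,0,0,0.14,85.4]])

```text
t: 2.1
ee_pos: [0.4648, 0.0656, 0.2499]
orientation: [-1.812, -2.566, 0.001]
contact_force: [-0.2, 0.3, 0.1]
width: 1.002
grasp_force: 0.0
```

Request:
jog_arm(steps=[[0,0,0,0.14,85.4],[0,0,0,0.14,85.4],[0,0,0,0.03,85.4],[0,0,0,0,85.4],[0,0,0,0,85.4]])

```text
t: 2.6
ee_pos: [0.4649, 0.0656, 0.25]
orientation: [-2.178, -2.263, 0.001]
contact_force: [0.2, -0.1, 0.4]
width: 1.003
grasp_force: 0.0
```

```bash
cat >> h.py <<'E'
def tocaddy(p): return R.from_euler('z',-.0378).apply(np.asarray(p)-[.5348,.0803,0])*1000
def rep():
    from rig import env
    S=env.read_state();M=R.from_rotvec(S["orientation"]).as_matrix()
    print(round(S["t"],2),"caddy mm",tocaddy(S["ee_pos"]).round(1),"axes in caddy\n",(R.from_euler('z',-.0378).as_matrix()@M).round(3),"F",np.round(S["contact_force"],1))
E
python3 -c "from h import *;rep()"
```

```text
2.6 caddy mm [-70.4 -12.  250. ] axes in caddy
 [[-0.     1.    -0.001]
 [ 1.     0.     0.   ]
 [ 0.    -0.001 -1.   ]] F [ 0.2 -0.1  0.4]
```

Request:
jog_arm(steps=[[0,-1.5,30,0,85.4],[0,0,30,0,85.4],[0,0,30,0,85.4],[0,0,30,0,85.4],[0,0,0,0,85.4]])

```text
t: 3.1
ee_pos: [0.4603, 0.0659, 0.1265]
orientation: [-2.175, -2.258, 0.008]
contact_force: [-2.1, 0.0, 0.2]
width: 0.993
grasp_force: 0.0
```

Run:
```python
from h import *;rep()
from rig import env
import cv2
b=env.read_camera("side")["frame"][120:280,205:425,::-1]
cv2.imwrite("pics/s1.png",cv2.convertScaleAbs(cv2.resize(b,None,fx=3.6,fy=3.6,interpolation=cv2.INTER_CUBIC),alpha=1.3,beta=20))
```

```text
3.1 caddy mm [-75.  -11.6 126.5] axes in caddy
 [[ 0.     1.    -0.008]
 [ 1.    -0.     0.001]
 [ 0.001 -0.008 -1.   ]] F [-2.1  0.   0.2]
```

View pics/s1.png

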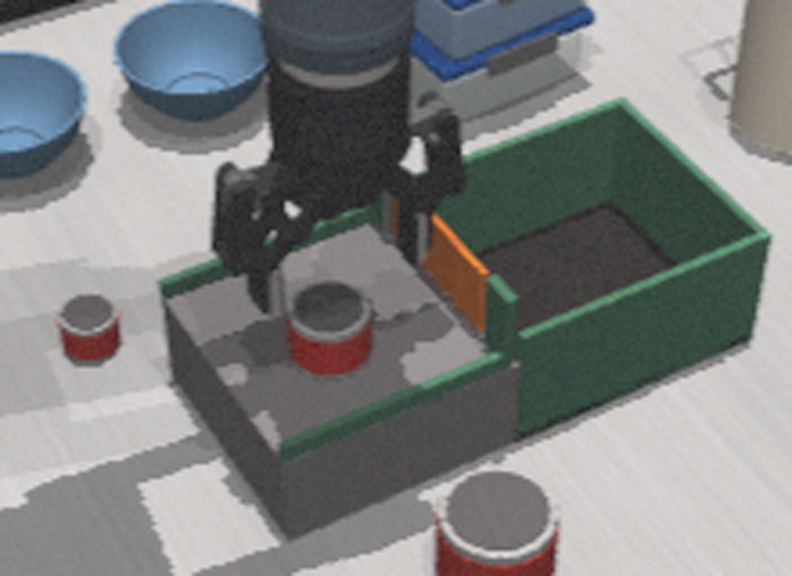

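Run:
```python
from h import *;rep()
def wd(x,y,z): return R.from_euler('z',.0378).apply(np.array([x,y,z])/1000)+[.5348,.0803,0]
for z in(107,113,120):
  for x in (-117.5,-132,-32.5,-18):
    print(z,x,[((proj("side",wd(x,y,z))-[205,120])*3.6).round().tolist() for y in(-23,-1)])
```

```text
3.15 caddy mm [-73.3 -11.8 128.8] axes in caddy
 [[ 0.     1.    -0.005]
 [ 1.    -0.     0.001]
 [ 0.001 -0.005 -1.   ]] F [-0.1  0.4  0.3]
107 -117.5 [[283.0, 336.0], [265.0, 313.0]]
107 -132 [[260.0, 345.0], [242.0, 322.0]]
107 -32.5 [[411.0, 285.0], [392.0, 263.0]]
107 -18 [[433.0, 276.0], [413.0, 255.0]]
113 -117.5 [[282.0, 329.0], [264.0, 305.0]]
113 -132 [[260.0, 338.0], [242.0, 314.0]]
113 -32.5 [[412.0, 277.0], [392.0, 255.0]]
113 -18 [[433.0, 269.0], [414.0, 247.0]]
120 -117.5 [[282.0, 320.0], [264.0, 297.0]]
120 -132 [[259.0, 329.0], [241.0, 305.0]]
120 -32.5 [[412.0, 268.0], [392.0, 246.0]]
120 -18 [[433.0, 260.0], [414.0, 238.0]]
```

The hand straddles the tin: rear fingertip at about (270,310), lead fingertip at (415,262). Both tips are only about 6 mm past the TCP because the jaws are open. At TCP z 90 the tips clear the deck and the body clears the screen, so I'm descending.

Request:
jog_arm(steps=[[0,0,20,0,85.4],[0,0,15,0,85.4],[0,0,5,0,85.4],[0,0,0,0,85.4],[0,0,0,0,85.4],[0,0,0,0,85.4]])

```text
t: 3.75
ee_pos: [0.4645, 0.0655, 0.0915]
orientation: [2.179, 2.261, 0.002]
contact_force: [0.5, -0.4, 0.0]
width: 1.001
grasp_force: 0.0
```

Run:
```python
from h import *;rep()
from rig import env
import cv2
b=env.read_camera("side")["frame"][120:280,205:425,::-1]
cv2.imwrite("pics/s2.png",cv2.convertScaleAbs(cv2.resize(b,None,fx=3.6,fy=3.6,interpolation=cv2.INTER_CUBIC),alpha=1.5,beta=30))
```

```text
3.75 caddy mm [-70.8 -12.2  91.5] axes in caddy
 [[ 0.001  1.     0.002]
 [ 1.    -0.001 -0.   ]
 [-0.     0.002 -1.   ]] F [ 0.5 -0.4  0. ]
```

View pics/s2.png

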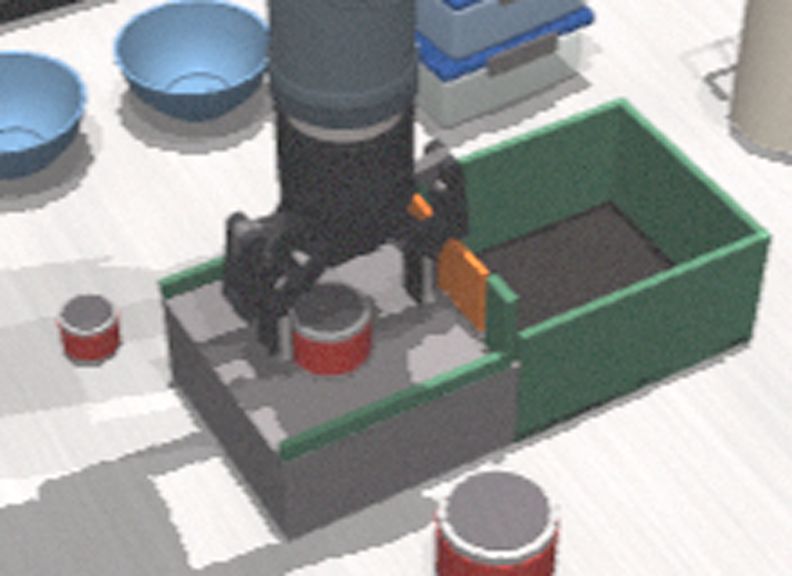

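Request:
jog_arm(steps=[[0,8,1,0,85.4],[0,8,0,0,85.4],[0,8,0,0,85.4],[0,8,0,0,85.4],[0,8,0,0,85.4],[0,8,0,0,85.4],[0,0,0,0,85.4],[0,0,0,0,85.4]])

```text
t: 4.6
ee_pos: [0.5119, 0.0675, 0.0893]
orientation: [-2.179, -2.262, 0.0]
contact_force: [-3.9, 1.9, 4.5]
width: 1.004
grasp_force: 3.4
```

Run:
```python
from h import *;rep()
from rig import env
import cv2
g=lambda im:cv2.convertScaleAbs(cv2.resize(im[:,:,::-1],None,fx=2.6,fy=2.6,interpolation=cv2.INTER_CUBIC),alpha=1.5,beta=30)
a=env.read_camera("top")["frame"][140:300,225:325];b=env.read_camera("side")["frame"][120:280,225:425]
cv2.imwrite("pics/s3.png",np.hstack([g(a),g(b)]))
```

```text
4.6 caddy mm [-23.4 -12.   89.3] axes in caddy
 [[ 0.  1. -0.]
 [ 1. -0.  0.]
 [ 0. -0. -1.]] F [-3.9  1.9  4.5]
```

View pics/s3.png

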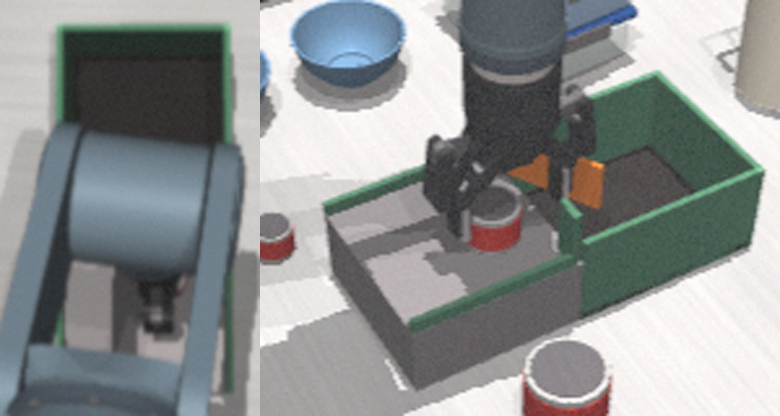

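The flap is open with the lead finger on it (orange seen at (585,180) and (525,170)). The tin stands upright against the rear finger at (495,215), still about 42 mm before the doorway. I'm carrying on with the push.

Request:
jog_arm(steps=[[0,9,-2,0,85.4],[0,9,0,0,85.4],[0,9,0,0,85.4],[0,9,0,0,85.4],[0,9,0,0,85.4],[0,9,0,0,85.4],[0,9,0,0,85.4],[0,9,0,0,85.4],[0,0,0,0,85.4],[0,0,0,0,85.4]])

```text
t: 5.7
ee_pos: [0.5837, 0.0698, 0.0914]
orientation: [2.179, 2.262, -0.0]
contact_force: [-2.3, -1.1, 1.5]
width: 0.997
grasp_force: 1.4
```

Run:
```python
from h import *;rep()
from rig import env
import cv2
g=lambda im:cv2.convertScaleAbs(cv2.resize(im[:,:,::-1],None,fx=3.6,fy=3.6,interpolation=cv2.INTER_CUBIC),alpha=1.6,beta=35)
b=env.read_camera("side")["frame"][120:280,225:425]
cv2.imwrite("pics/s4.png",g(b))
```

```text
5.7 caddy mm [ 48.4 -12.3  91.4] axes in caddy
 [[ 0.  1. -0.]
 [ 1. -0. -0.]
 [-0. -0. -1.]] F [-2.3 -1.1  1.5]
```

View pics/s4.png

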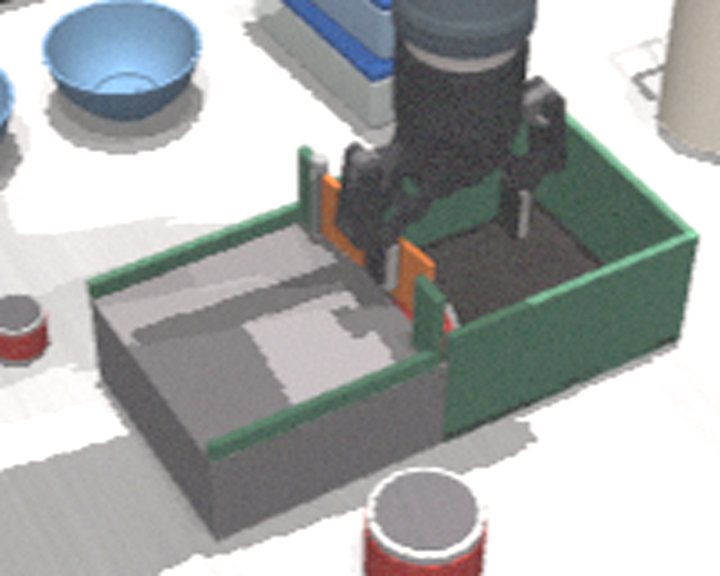

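Run:
```python
from h import *
for u,v in((418,322),(430,325),(452,318)):
  for z in(30,50,70): print(u,v,z,tocaddy(plane("side",(225+u/3.6,120+v/3.6),z/1000)).round())
```

```text
418 322 30 [36. -6. 30.]
418 322 50 [ 24. -24.  50.]
418 322 70 [ 12. -41.  70.]
430 325 30 [ 41. -12.  30.]
430 325 50 [ 29. -29.  50.]
430 325 70 [ 17. -47.  70.]
452 318 30 [ 56. -14.  30.]
452 318 50 [ 44. -31.  50.]
452 318 70 [ 32. -48.  70.]
```

The tin has tipped over the edge into the well: its red side and rim show low at (430,325) and (452,318), under the flap. The flap now rests on the rear finger. I'll lift straight up.

Request:
jog_arm(steps=[[0,0,-5,0,85.4],[0,0,-10,0,85.4],[0,0,-20,0,85.4],[0,0,-30,0,85.4],[0,0,-40,0,85.4],[0,0,-40,0,85.4],[0,0,-20,0,85.4]])

```text
t: 6.45
ee_pos: [0.5857, 0.0702, 0.2624]
orientation: [2.175, 2.258, 0.01]
contact_force: [0.7, 0.3, 0.0]
width: 0.999
grasp_force: 0.0
```

Request:
jog_arm(steps=[[0,-45,0,0,85.4],[0,-45,0,0,85.4],[0,-45,0,0,85.4],[0,-45,0,0,85.4],[0,-20,0,0,85.4],[0,0,0,0,85.4],[0,0,0,0,85.4]])

```text
t: 7.15
ee_pos: [0.3848, 0.0626, 0.2578]
orientation: [2.178, 2.259, 0.005]
contact_force: [0.2, -1.0, -0.3]
width: 0.997
grasp_force: 0.0
```

Run:
```python
from h import *;rep()
from rig import env
import cv2
g=lambda im:cv2.convertScaleAbs(cv2.resize(im[:,:,::-1],None,fx=2.6,fy=2.6,interpolation=cv2.INTER_CUBIC),alpha=1.7,beta=45)
a=env.read_camera("top")["frame"][140:300,235:325];b=env.read_camera("side")["frame"][120:280,225:425]
cv2.imwrite("pics/s5.png",np.hstack([g(a),g(b)]))
```

```text
7.15 caddy mm [-150.6  -12.1  257.8] axes in caddy
 [[ 0.001  1.     0.005]
 [ 1.    -0.001 -0.   ]
 [-0.     0.005 -1.   ]] F [ 0.2 -1.  -0.3]
```

View pics/s5.png

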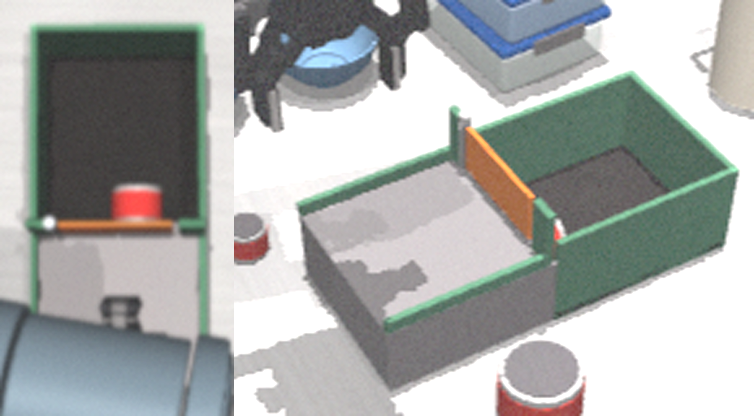

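The top view shows the tin lying on its side in the well at (136,203), just past the deck edge. The flap is shut in line with the screen, and the hand is clear. Handing in.

```bash
python3 -c "
from rig import env
print(env.hand_in())"
```

```text
the job is handed in; nothing more can be done
None
```

I pushed the middle-sized red tin through the doorway into the well, and the last pictures show the flap shut and the hand clear; the job is handed in at about 7 s, no verdict came back, and the flap slipped off the lead finger late in the push, by my estimate after the tin passed the doorway, though I didn't measure that.

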